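Fetch a bottle from a touch-latch caddy for weighing, and shut its hood

TASK

Open the hooded bottle caddy: its hood has a touch latch, so one press springs it up and the next catches it, and it may already stand sprung. Swing the hood right back, take out the bottle with the narrow neck, stand it gently upright in the middle of the scale's platter and let go of it. Then shut the hood again so that the latch catches and it stays flush, and leave the other jars, the scale and the bottles on the worktop where they are.

Things in the scene. Friction and masses are not known exactly. Their poses are not given: they have to be found in the camera images.
- caddy: Fixed stainless tray, 130 (x) x 328 (y) mm, under a clear hood; 138 mm high when shut. Origin: middle of its underside; x to its back, z up; the front (-x) looks towards the robot. Front wall 46 mm high at x = -64 mm; the side walls (y = +-162.5 mm, 3 mm thick) slope up from there to 133 mm at x = 30 mm and on to the back wall.
- cradle (a point): Middle of the three cradles inside the caddy, at caddy (20, 0, 20) mm; the others are 90 mm to either side (y). Each holds one container that leans 30 degrees, its top towards the front: its foot is centred there, its axis points along (-0.5, 0, 0.866) of the caddy. Ridges 26 mm either side of that axis and a rest in front reach 40 mm up along a container; above that is free air.
- latch (a point): Middle of the top of the black latch housing inside the front wall, 36 mm wide, 44 mm over the worktop; it catches a striker under the hood's front edge. Two sprung plungers at the side walls (caddy x = 15, y = +-154.5 mm) lift the hood when it is free. A short press leaves the latch as it was; it can always be pressed again. A caught hood cannot be pulled up.
- hood (a joint): Angle of the hood (rad): 0 = caught, flush; -0.07 = pressed to its stop; 0.216 = sprung up, not caught, on its plungers; 1.95 = right back on its stop, where it rests. Below about 1.7 it falls slowly onto the plungers. A press to beyond -0.06, then let go, frees it when caught and catches it when sprung; up to 8 N at the front edge. Starts caught or sprung by chance.
- hood_hinge (a point): Middle of the hood's hinge, at caddy (60, 0, 134) mm; its axis is the caddy's y, and opening lifts the front. The hood (0.3 kg, 338 mm wide) is L-shaped: a top plate from the hinge to 130 mm in front of it, a front plate from there down to 53 mm over the worktop, and side cheeks.
- hood_bar (a point): Middle of the hood's pull bar: round, 10 mm thick, 130 mm long along y, 34 mm in front of the front plate, on two stays at y = +-52 mm. In the hood's frame (on the hinge, axes as the caddy's when shut, turning with the hood) it is at (-163, 0, -12) mm. It can be pinched from above and turns easily between the fingers; the hood can also be pressed by it.
- hood_press (a point): Point on top of the hood near its front edge where it can be pressed down: in the hood's frame at (-115, 0, 4) mm; z is the outward normal of the top plate.
- amber_bottle: The bottle to fetch: small brown round bottle, 46 mm in diameter up to 70 mm, then a shoulder that tapers to a narrow neck and a dark screw cap 26 mm in diameter (96 to 114 mm); 114 mm tall, 0.14 to 0.28 kg. Origin: middle of its foot; z along its axis to the cap. It stands in any one of the three cradles.
- spice_a: Straight round jar 45 mm in diameter, 106 mm tall, cap as wide as the jar, no neck. Origin: middle of its foot; z along its axis. Stays in its cradle.
- spice_b: Straight round jar 44 mm in diameter, 105 mm tall, cap as wide as the jar, no neck. Origin: middle of its foot; z along its axis. Stays in its cradle.
- scale: White kitchen scale, 232 (x) x 205 (y) x 56 mm, loose, 0.95 kg; key panel at its front (-x). Origin: middle of its underside; z up.
- platter (a point): Middle of the upper face of the scale's flat platter, 142 (scale x) x 172 (scale y) mm, 56 mm above the worktop.
- squeeze_oil: Bystander: clear squeeze bottle, 65 mm in diameter, 221 mm tall, standing between caddy and scale. Origin: middle of its foot.
- spray_blue: Bystander: trigger spray bottle, 71 x 97 mm, 297 mm tall, standing further back between caddy and scale. Origin: middle of its foot.

How it is judged:
On the way, in this order (a step that is already met when the one before it is completed fails the run):
1. the hood is swung right back (past 1.7 rad) (value of joint hood above 1.7 rad), for 0.2 s.
2. the narrow-necked bottle stands upright on the middle of the platter (within 40 mm of its centre), let go (horizontal distance between amber_bottle and platter below 0.04 m and angle between amber_bottle's own z axis and vertical below 0.1 rad and z of amber_bottle in the frame of platter between -0.006 and 0.006 m and contact force between the fingers and amber_bottle below 0.1 N), for 0.3 s.
3. the hood is shut (within 0.03 rad of flush) (value of joint hood between -0.03 and 0.03 rad), for 0.2 s.
At the end, for the whole second after the job is handed in: The hood is caught shut, within 0.03 rad of flush; the narrow-necked bottle rests upright (0.1 rad) on the platter, within 40 mm of its middle; the jars, the scale, the squeeze bottle and the spray bottle are within 20 mm of where they started (all of step 3 and horizontal distance between amber_bottle and platter below 0.04 m and angle between amber_bottle's own z axis and vertical below 0.1 rad and z of amber_bottle in the frame of platter between -0.006 and 0.006 m and linear speed of amber_bottle below 0.02 m/s and distance of each of spice_a, spice_b, scale, squeeze_oil, spray_blue from where it was at the start of the episode below 0.02 m); the robot touches nothing.
It fails at once if a bystander bottle is knocked over or pushed 30 mm or more (angle between any of squeeze_oil, spray_blue's own z axis and vertical above 0.35 rad or distance of any of squeeze_oil, spray_blue from where it was at the start of the episode above 0.03 m).
It fails at once if another jar is taken out of its cradle (30 mm or more) (distance of any of spice_a, spice_b from where it was at the start of the episode above 0.03 m).
It fails at once if the bottle is dropped or slammed on the scale (more than 45 N) (contact force between amber_bottle and scale above 45 N).
It also fails if it takes over 72 s, if anything falls off the work surface, if the arm or the gripper's body presses on something with over 40 N, if the wrist force passes 120 N, or if a joint passes its speed limit or range.

ROBOT

A 6-joint arm with a two-finger parallel gripper is mounted at the origin on a cart in front of the work surface, level with it; the furniture and walls round the work are solid. World frame = base frame: x ahead of the robot, y to its left, z up, the work surface at z = 0. Lengths are in m, angles in rad, forces in N, time in s.
With the tool pointing down it reaches from about 0.35 to 0.975 m from the base axis. Payload 4.9 kg.
Tool frame: the origin (TCP) lies on the centre line of the jaws, within the pads' length; the fingertips stand manip.tip_reach ahead of it and the grasp point (between the pads) is the TCP (manip.tip_reach is the distance from the TCP to the fingertips, in m); z points along the fingers, y is the line along which they close (so a half turn about z gives the same grasp; the last joint's range is limited). The gripper opens to 85 mm and grips with 20 to 120 N. Pads are 22 mm wide; open, the fingers measure 114 mm over their backs; the gripper's body (76 mm by 85 mm) begins 54 mm behind the grasp point. The pads swing forward as they close: fully open they stand 13 mm farther back than shut.
Start: joints at [1.2, 0.053, 1.613, -0, 1.476, -0.119], TCP at [0.156, 0.605, 0.25] pointing down, gripper open.
Joint ranges: [-3.01, 3.01], [-1.01, 2.22], [0.06, 2.58], [-1.02, 4.17], [0.09, 2.62], [-3.14, 3.14]. Speed limits (rad/s): [2.57, 2.57, 3.14, 3.14, 3.14, 3.14].

INTERFACE

Orientations are given as a unit quaternion [w, x, y, z].
In Python, from plant import manip gives the robot as it stands. The module is installed in compiled form; this text tells all that it offers.
- The arm moves only by the tool move_arm, never from a script. Its argument "rows" is a list of rows, each a list of 7 numbers: the shift along the tool's x, y, z in cm, then the turn, a rotation vector about the tool's x, y, z in degrees, then the opening, from -1 (shut) to 1 (fully open). In form: [[tx, ty, tz, ax, ay, az, jaw], ...]. A call has 1 to 20 rows; each row shifts and turns the commanded pose from where the row before left it, along the tool's axes as they then stand; what a row does not reach is not made up. A row lasts 1/12 s, in which the tool goes at most 41.7 mm and 7.16 degrees, less where a joint would pass 70% of its speed; a pose out of reach is approached as far as the arm can. A call is refused whole if a number of a shift passes 4.17 or a number of a turn 7.16, either way. A call with a gripper value outside its range is refused whole. The fingers move at their own pace and stop on an object; the grip force is fixed at half the most. Time passes only in rows, so rows that do not move let the fingers close. It gives the time, the measured TCP pose, the force, the opening and the grip force at its end, in the units of the state.
- manip.state(): the state, without advancing time (a new reading comes with each control period).
- manip.grab_frame(name): name is "scene" or "top" or "wrist"; returns a dict with "img" (400x640x3 uint8, blue, green, red), "mtx" (3x3 intrinsics, pixels), "k1" (the pictures are not rectified: a ray, as slopes to the right and down, at radius r is drawn at 1 + k1 r^2 times it, then the intrinsics apply), "R" (3x3) and "t" (3): a world point X has camera coordinates R X + t. Camera axes: x right, y down, z forward; pixel columns grow to the right and rows downward; lengths in m; the calibration is good to about 2 mm. A picture is of the moment at which its call begins. There is no depth.
- manip.job_done(): hands the job in; it is judged then, once.
The state is a dict: "time": time; "joint_pos": joint angles; "joint_vel": joint speeds; "joint_efforts": joint torques, N m; "tool_pos": TCP position; "tool_rot": TCP orientation; "contact_force": force on the tool from outside, world axes, zero at the start; "ft_torque": the same for the moment, N m; "gripper_width": opening from 0.0 (shut) to 1.0 (fully open); "grasp_force": force on a finger pad.
Only numpy, scipy, OpenCV 4.12 (cv2) and the standard library are available. Lean on these libraries where they do the work, as an engineer would, in place of code of your own. Each camera call takes 0.05 s, during which the arm holds its last target. There are 200 camera calls.

## Working session

There is one attempt and no reset: what is moved stays moved. The work goes in short steps, Python scripts to look and compute and a tool call to move; the robot and the scene stay as the last step left them, time stands still between calls to the robot, and variables do not carry over. Pictures are saved under pics/ and viewed, at most 10 in all, crops included, and the job is handed in when it is done.

Besides the shell and the picture viewer there is one more tool, called after ">>>" as name(argument=value, ...), one argument or row to a line, values as JSON. move_arm: Moves the arm, as the interface text tells. Its arguments: {"type":"object","properties":{"rows":{"type":"array","items":{"type":"array","items":{"type":"number"}}}},"required":["rows"]}

```bash
mkdir -p pics
python3 - <<'E'
from plant import manip
import cv2,numpy as np,pickle
print(manip.state(), manip.tip_reach)
fs={}
for n in ("scene","top"):
    f=manip.grab_frame(n); fs[n]=f; cv2.imwrite(f"pics/{n}0.png",f["img"]); print(n,f["mtx"],f["k1"],f["R"],f["t"])
pickle.dump(fs,open("f0.pkl","wb"))
E
```

```text
{'time': 0.0, 'joint_pos': array([ 1.20000865e+00,  5.33491860e-02,  1.61428006e+00,  7.74125809e-06,
        1.47603138e+00, -1.18976016e-01]), 'joint_vel': array([ 3.57004763e-04, -1.51862521e-03,  1.16655881e-03, -1.61769983e-03,
        4.06361348e-05, -2.24402321e-04]), 'joint_efforts': array([ 2.36659789e-04, -3.93688846e+01, -3.70172489e+01, -1.53270494e-04,
        7.30225642e-03, -9.48844075e-06]), 'tool_pos': array([0.15549342, 0.604743  , 0.24907608]), 'tool_rot': array([-2.54418911e-04,  1.25573747e-01,  9.92083749e-01, -1.00220255e-03]), 'contact_force': array([-0.321257  , -0.39241765, -0.28810336]), 'ft_torque': array([-0.03918134, -0.01329268, -0.0094229 ]), 'grasp_force': 0.0, 'gripper_width': 1.0026046764822456} 0.019
scene [[506.34474378   0.         315.17466129]
 [  0.         506.34474378 197.68286201]
 [  0.           0.           1.        ]] -0.08468396694639577 [[ 0.16941718 -0.98548937 -0.01041692]
 [-0.86404886 -0.14343954 -0.4825398 ]
 [ 0.47404365  0.09075126 -0.8758121 ]] [-0.07664014  0.51680813  1.08702063]
top [[434.69129054   0.         328.58288612]
 [  0.         434.69129054 206.84864643]
 [  0.           0.           1.        ]] -0.11292082517973967 [[-0.0161312  -0.99933654  0.03265359]
 [-0.99016761  0.01142766 -0.13941849]
 [ 0.13895284 -0.03458151 -0.98969502]] [-0.01645038  0.5659742   1.12739373]
```

View pics/scene0.png

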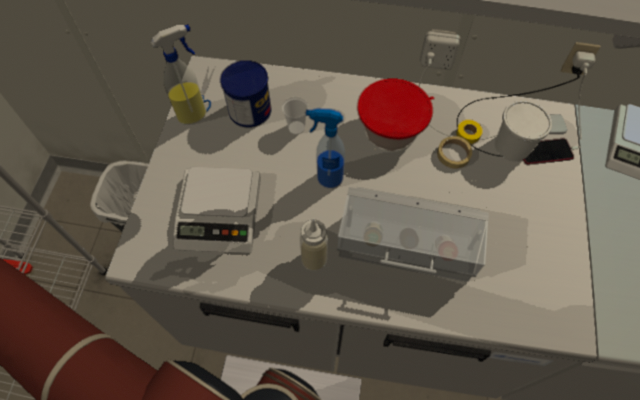

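View pics/top0.png

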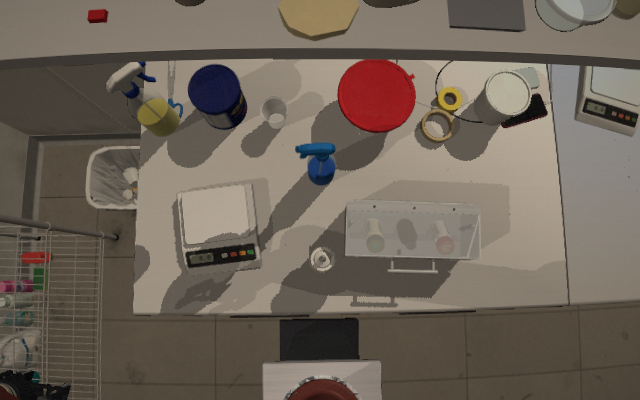

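The scene picture shows the scale on the left (platter about 220,190 in scene and 217,213 in top), the squeeze bottle near (313,245), the spray near (330,165) and the caddy on the right. The contents need an enlarged crop.

Run:
```python
import cv2,numpy as np,pickle
fs=pickle.load(open("f0.pkl","rb"))
a=fs["scene"]["img"][180:285,330:497]; b=fs["top"]["img"][190:285,335:495]
a=cv2.resize(a,(640,400),interpolation=cv2.INTER_CUBIC)[:300] if 0 else cv2.resize(a,None,fx=2.8*1.0,fy=2.8,interpolation=cv2.INTER_CUBIC)
b=cv2.resize(b,None,fx=3,fy=3,interpolation=cv2.INTER_CUBIC)
c=np.zeros((a.shape[0]+b.shape[0],max(a.shape[1],b.shape[1]),3),np.uint8)
c[:a.shape[0],:a.shape[1]]=a;c[a.shape[0]:,:b.shape[1]]=b
c=cv2.convertScaleAbs(c,alpha=1.6)
print(c.shape);cv2.imwrite("pics/crop0.png",c)
```

```text
(579, 480, 3)
```

View pics/crop0.png

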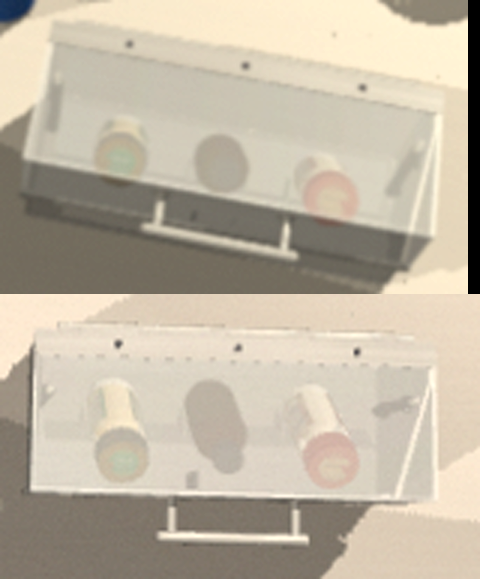

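Amber is the dark container in the middle cradle (round-shouldered, cap at crop (228,457)); the bar ends and the front corners of the top plate are clear. I'll fit the caddy pose and hood angle.

```bash
cat > h.py <<'E'
import numpy as np,cv2
from scipy.optimize import least_squares
def proj(f,X):
    X=np.atleast_2d(X)
    r=cv2.Rodrigues(np.array(f["R"]))[0]
    return cv2.projectPoints(X.astype(float),r,np.array(f["t"],float),f["mtx"],np.array([f["k1"],0,0,0]))[0].reshape(-1,2)
def tri(obs,fs,x0=(0.5,0,0.1)):
    g=lambda X:np.concatenate([proj(fs[n],X)[0]-p for n,p in obs])
    s=least_squares(g,x0);return s.x,np.abs(s.fun).max()
def onz(f,p,z):
    s=least_squares(lambda q:proj(f,[q[0],q[1],z])[0]-p,(0.5,0));return s.x
def hoodpt(P,p):  # P=x,y,yaw,th ; p hood-frame
    x,y,w,th=P;p=np.array(p);c,s=np.cos(th),np.sin(th)
    # opening lifts front: front(-x) -> +z
    q=np.array([c*p[0]+s*p[2],p[1],-s*p[0]+c*p[2]])+[.06,0,.134]
    return cad(P,q)
def cad(P,q):
    x,y,w=P[:3];return np.array([x+np.cos(w)*q[0]-np.sin(w)*q[1],y+np.sin(w)*q[0]+np.cos(w)*q[1],q[2]])
E
python3 - <<'E'
from h import *
import pickle
fs=pickle.load(open("f0.pkl","rb"))
b=(-.163,0,-.012)
O=[("top",(388.3,270.7),(-.163,.065,-.012)),("top",(437.3,272),(-.163,-.065,-.012)),("top",(345.7,256),(-.13,.169,.002)),("top",(480.7,258),(-.13,-.169,.002)),
("scene",(380.7,261.1),(-.163,.065,-.012)),("scene",(436.1,271.8),(-.163,-.065,-.012)),("scene",(338.6,237.1),(-.13,.169,.002)),("scene",(484.3,264.6),(-.13,-.169,.002))]
g=lambda P:np.concatenate([proj(fs[n],hoodpt(P,p))[0]-u for n,u,p in O])
for th0 in (0,.216):
    s=least_squares(g,(.6,-.2,0,th0));print(s.x,s.fun.round(1))
    s=least_squares(lambda q:g([*q,th0]),(.6,-.2,0));print(th0,s.x,s.cost)
for u in ((180,191),(246,184),(254,238),(186,247),(217,214)): print("plat top",onz(fs["top"],u,.056))
for u in ((187,170),(252,168),(250,213),(180,213)): print("plat scene",onz(fs["scene"],u,.056))
print("squeeze",tri([("top",(321,257)),("scene",(313,226))],fs), onz(fs["scene"],(314,262),0))
print("spray foot",onz(fs["scene"],(330,180),0),onz(fs["top"],(320,175),0.05))
E
```

```text
[ 0.49349617 -0.23251731 -0.03876632 -0.05700775] [-1.7 -0.2  0.6 -0.7 -0.1  0.5 -0.7  0.9 -0.2 -0.1  0.8 -0.2  0.3  0.2
  0.8 -0.1]
0 [ 0.49225453 -0.23120882 -0.03900137] 6.2547044616386716
[ 0.49349617 -0.23251731 -0.03876632 -0.05700775] [-1.7 -0.2  0.6 -0.7 -0.1  0.5 -0.7  0.9 -0.2 -0.1  0.8 -0.2  0.3  0.2
  0.8 -0.1]
0.216 [ 0.48330834 -0.22610093 -0.04006686] 72.92343918006746
plat top [0.61071356 0.37223122]
plat top [0.62741018 0.1952935 ]
plat top [0.48336866 0.1728871 ]
plat top [0.46149298 0.3518614 ]
plat top [0.54777584 0.27125565]
plat scene [0.59104607 0.37252534]
plat scene [0.62545475 0.20069314]
plat scene [0.49270273 0.1747392 ]
plat scene [0.46287863 0.35267943]
squeeze (array([ 0.42886338, -0.00044801,  0.17091652]), np.float64(0.18900183460323206)) [ 0.41023333 -0.00422478]
spray foot [ 0.6556971  -0.00656666] [ 0.65104402 -0.00223547]
```

Hood is caught (fit 0 rad clearly beats 0.216); caddy at (0.492, -0.231), yaw -0.039; platter centre about (0.545, 0.272). Turn the tool first, then travel over the bottles.

>>> move_arm(
  rows=[
    [0, 0, -0.8, 0, 0, 6.48, -1],
    [0, 0, -0.8, 0, 0, 6.48, -1],
    [0, 0, -0.8, 0, 0, 6.48, -1],
    [0, 0, -0.8, 0, 0, 6.48, -1],
    [0, 0, -0.8, 0, 0, 6.48, -1],
    [0, 0, -0.8, 0, 0, 6.48, -1],
    [0, 0, -0.8, 0, 0, 6.48, -1],
    [0, 0, -0.8, 0, 0, 6.48, -1],
    [0, 0, -0.8, 0, 0, 6.48, -1],
    [0, 0, -0.8, 0, 0, 6.48, -1],
    [0, 0, -0.8, 0, 0, 6.48, -1],
    [0, 0, -0.8, 0, 0, 6.48, -1],
    [-1, 1, 0, 0, 0, 0, -1],
    [-2, 1.8, 0, 0, 0, 0, -1],
    [-2.4, 2.2, 0, 0, 0, 0, -1],
    [-2.4, 2.2, 0, 0, 0, 0, -1],
    [-2.4, 2.2, 0, 0, 0, 0, -1],
    [-2.4, 2.2, 0, 0, 0, 0, -1],
    [-2.4, 2.2, 0, 0, 0, 0, -1],
    [-2.4, 2.2, 0, 0, 0, 0, -1],
  ],
)

```text
time: 1.77
tool_pos: [0.3098, 0.4231, 0.3453]
tool_rot: [0.0, 0.72, 0.694, -0.001]
contact_force: [0.8, 0.1, 0.0]
gripper_width: 0.003
grasp_force: 0.0
```

>>> move_arm(
  rows=[
    [-2.4, 2.2, 0, 0, 0, 0, -1],
    [-2.4, 2.2, 0, 0, 0, 0, -1],
    [-2.4, 2.2, 0, 0, 0, 0, -1],
    [-2.4, 2.2, 0, 0, 0, 0, -1],
    [-2.4, 2.2, 0, 0, 0, 0, -1],
    [-2.4, 2.2, 0, 0, 0, 0, -1],
    [-2.3, 1.3, 0, 0, 0, 0, -1],
    [-3, 0, 0, 0, 0, 0, -1],
    [-3, 0, 0, 0, 0, 0, -1],
    [-3, 0, 0, 0, 0, 0, -1],
    [-3, 0, 0, 0, 0, 0, -1],
    [-3, 0, 0, 0, 0, 0, -1],
    [-3, 0, 0, 0, 0, 0, -1],
    [-3, 0, 0, 0, 0, 0, -1],
    [-3, 0, 0, 0, 0, 0, -1],
    [-3, 0, 0, 0, 0, 0, -1],
    [-3, 0, 0, 0, 0, 0, -1],
    [-3, 0, 0, 0, 0, 0, -1],
    [-3, 0, 0, 0, 0, 0, -1],
    [-2, 0, 0, 0, 0, 0, -1],
  ],
)

```text
time: 3.43
tool_pos: [0.4318, -0.1294, 0.3453]
tool_rot: [-0.0, 0.72, 0.694, -0.001]
contact_force: [0.6, 0.3, 0.2]
gripper_width: 0.004
grasp_force: 0.0
```

>>> move_arm(
  rows=[
    [-2.5, 0.2, 1, 0, 0, 0, -1],
    [-2.5, 0.2, 2, 0, 0, 0, -1],
    [-2.5, 0.2, 2.5, 0, 0, 0, -1],
    [-2.5, 0.3, 2.5, 0, 0, 0, -1],
    [0, 0, 2.5, 0, 0, 0, -1],
    [0, 0, 2.5, 0, 0, 0, -1],
    [0, 0, 2, 0, 0, 0, -1],
    [0, 0, 1.5, 0, 0, 0, -1],
    [0, 0, 1, 0, 0, 0, -1],
    [0, 0, 0.5, 0, 0, 0, -1],
    [0, 0, 0.3, 0, 0, 0, -1],
    [0, 0, 0, 0, 0, 0, -1],
  ],
)

```text
time: 4.43
tool_pos: [0.438, -0.2272, 0.1633]
tool_rot: [-0.0, 0.72, 0.694, -0.0]
contact_force: [0.1, -0.0, -0.8]
gripper_width: 0.001
grasp_force: 0.0
```

>>> move_arm(
  rows=[
    [0, 0, 0.3, 0, 0, 0, -1],
    [0, 0, 0.3, 0, 0, 0, -1],
    [0, 0, 0.2, 0, 0, 0, -1],
    [0, 0, 0.2, 0, 0, 0, -1],
    [0, 0, 0, 0, 0, 0, -1],
  ],
)

```text
time: 4.85
tool_pos: [0.4387, -0.2276, 0.1539]
tool_rot: [0.001, 0.72, 0.694, 0.0]
contact_force: [0.4, -1.1, 3.0]
gripper_width: 0.005
grasp_force: 1.4
```

>>> move_arm(
  rows=[
    [0, 0, 0.2, 0, 0, 0, -1],
    [0, 0, 0.2, 0, 0, 0, -1],
    [0, 0, 0.1, 0, 0, 0, -1],
    [0, 0, 0, 0, 0, 0, -1],
    [0, 0, 0, 0, 0, 0, -1],
    [0, 0, 0, 0, 0, 0, -1],
  ],
)

```text
time: 5.35
tool_pos: [0.4388, -0.2276, 0.1493]
tool_rot: [0.001, 0.72, 0.693, 0.0]
contact_force: [-0.0, -1.0, 6.3]
gripper_width: -0.001
grasp_force: 3.0
```

>>> move_arm(
  rows=[
    [0, 0, 0.1, 0, 0, 0, -1],
    [0, 0, 0.1, 0, 0, 0, -1],
    [0, 0, 0, 0, 0, 0, -1],
    [0, 0, 0, 0, 0, 0, -1],
  ],
)

```text
time: 5.68
tool_pos: [0.439, -0.2277, 0.1491]
tool_rot: [0.001, 0.72, 0.694, 0.0]
contact_force: [-3.1, 1.3, 14.5]
gripper_width: 0.0
grasp_force: 7.3
```

>>> move_arm(
  rows=[
    [0, 0, -1.5, 0, 0, 0, -1],
    [0, 0, -2, 0, 0, 0, -1],
    [0, 0, -2.5, 0, 0, 0, -0.44],
    [0, 0, -2.5, 0, 0, 0, -0.44],
    [0, -2.4, 0, 0, 0, 0, -0.44],
    [0, -2.4, 0, 0, 0, 0, -0.44],
    [0, 0, 0, 0, 0, 0, -0.44],
  ],
)

```text
time: 6.27
tool_pos: [0.3876, -0.2245, 0.2303]
tool_rot: [-0.001, 0.721, 0.693, -0.0]
contact_force: [-0.3, -0.8, -0.3]
gripper_width: 0.278
grasp_force: 0.0
```

Run:
```python
from plant import manip
import cv2,numpy as np,pickle
s=manip.state();print(s["tool_pos"],s["gripper_width"],s["contact_force"])
fs={n:manip.grab_frame(n) for n in ("scene","top")}
pickle.dump(fs,open("f1.pkl","wb"))
a=cv2.resize(fs["scene"]["img"][150:300,310:510],None,fx=3,fy=3,interpolation=cv2.INTER_CUBIC)
cv2.imwrite("pics/s1.png",cv2.convertScaleAbs(a,alpha=1.4))
```

```text
[ 0.3876224  -0.2245433   0.23026397] 0.27788610584578877 [-0.32451867 -0.77633157 -0.31662825]
```

View pics/s1.png

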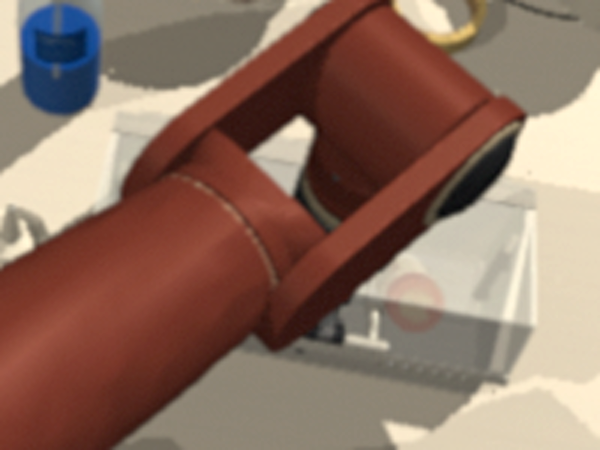

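The picture shows the hood's right front corner at crop (530,326) and the bar's right end at (387,345); both have moved. Check against the model with the wrist view too.

Run:
```python
from h import *
from plant import manip
import pickle
fs=pickle.load(open("f1.pkl","rb"))
for th in (0,.216):
  P=[.492,-.231,-.039,th]; print(th,[proj(fs["scene"],hoodpt(P,p))[0].round(1) for p in ((-.163,-.065,-.012),(-.13,-.169,.002))],hoodpt(P,(-.163,0,-.012)))
w=manip.grab_frame("wrist");cv2.imwrite("pics/w1.png",w["img"]);P=[.492,-.231,-.039,.216]
print([proj(w,hoodpt(P,p))[0].round(1) for p in ((-.163,.065,-.012),(-.163,-.065,-.012),(-.163,0,-.012))])
```

```text
0 [array([436.9, 271. ]), array([485.4, 263.8])] [ 0.38907832 -0.22698402  0.122     ]
0.216 [array([440.2, 264.8]), array([489. , 257.8])] [ 0.39029321 -0.22703142  0.15721371]
[array([324.4, 119.5]), array([323.9, 324.1]), array([324.1, 230.9])]
```

View pics/w1.png

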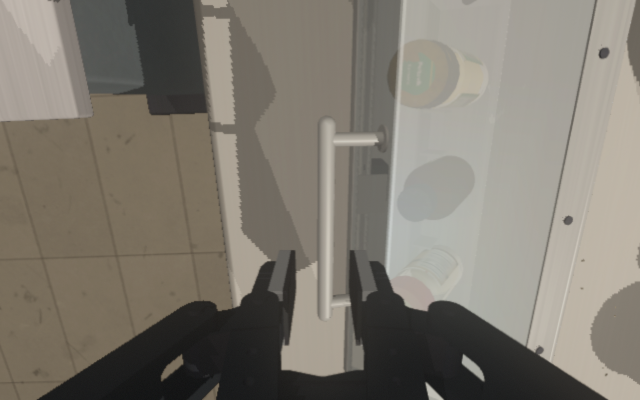

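Wrist view: the bar runs at column 326 from row 120 to 318 exactly where the sprung model puts it, with the jaws straddling it. Pinch it.

>>> move_arm(
  rows=[
    [0, 0.3, 1.5, 0, 0, 0, -0.44],
    [0, 0, 2, 0, 0, 0, -0.44],
    [0, 0, 2, 0, 0, 0, -0.44],
    [0, 0, 1.2, 0, 0, 0, -0.44],
    [0, 0, 0.5, 0, 0, 0, -0.44],
    [0, 0, 0, 0, 0, 0, -1],
    [0, 0, 0, 0, 0, 0, -1],
    [0, 0, 0, 0, 0, 0, -1],
    [0, 0, 0, 0, 0, 0, -1],
  ],
)

```text
time: 7.17
tool_pos: [0.3917, -0.2247, 0.1591]
tool_rot: [-0.003, 0.72, 0.693, -0.001]
contact_force: [-6.3, 1.8, -0.8]
gripper_width: 0.094
grasp_force: 58.4
```

Run:
```python
from h import *
from plant import manip
s=manip.state();print(s["tool_pos"],s["gripper_width"],s["grasp_force"],s["contact_force"])
ths=np.concatenate([[.216],np.linspace(.3,1.88,20)])
P=[0,0,0,0];Q=np.array([hoodpt([0,0,0,t],(-.163,0,-.012)) for t in ths])
d=np.diff(Q,axis=0)*100
print([[round(float(a),1),round(float(-c),1)] for a,_,c in d], Q[-1])
print(hoodpt([.492,-.231,-.039,1.88],(-.163,0,-.012)))
```

```text
[ 0.39169929 -0.22473805  0.15907157] 0.09384400356318519 58.42698276042938 [-6.33935929  1.7545017  -0.8128076 ]
[[0.3, -1.3], [0.4, -1.3], [0.5, -1.3], [0.6, -1.2], [0.7, -1.2], [0.8, -1.1], [0.9, -1.1], [0.9, -1.0], [1.0, -0.9], [1.1, -0.8], [1.2, -0.7], [1.2, -0.6], [1.3, -0.5], [1.3, -0.4], [1.3, -0.3], [1.3, -0.2], [1.4, -0.1], [1.4, 0.0], [1.4, 0.2], [1.3, 0.3]] [0.09817001 0.         0.29292152]
[ 0.59009536 -0.23482766  0.29292152]
```

>>> move_arm(
  rows=[
    [0, 0.3, -1.3, 0, 0, 0, -1],
    [0, 0.4, -1.3, 0, 0, 0, -1],
    [0, 0.5, -1.3, 0, 0, 0, -1],
    [0, 0.6, -1.2, 0, 0, 0, -1],
    [0, 0.7, -1.2, 0, 0, 0, -1],
    [0, 0.8, -1.1, 0, 0, 0, -1],
    [0, 0.9, -1.1, 0, 0, 0, -1],
    [0, 0.9, -1.0, 0, 0, 0, -1],
    [0, 1.0, -0.9, 0, 0, 0, -1],
    [0, 1.1, -0.8, 0, 0, 0, -1],
    [0, 0, 0, 0, 0, 0, -1],
  ],
)

```text
time: 8.08
tool_pos: [0.4662, -0.2281, 0.2784]
tool_rot: [0.001, 0.72, 0.694, 0.0]
contact_force: [-12.3, 6.8, 15.7]
gripper_width: 0.089
grasp_force: 60.5
```

>>> move_arm(
  rows=[
    [0, 1.2, -1.2, 0, 0, 0, -1],
    [0, 1.2, -0.8, 0, 0, 0, -1],
    [0, 1.3, -0.5, 0, 0, 0, -1],
    [0, 1.3, -0.4, 0, 0, 0, -1],
    [0, 1.3, -0.3, 0, 0, 0, -1],
    [0, 0, 0, 0, 0, 0, -1],
  ],
)

```text
time: 8.58
tool_pos: [0.5292, -0.2307, 0.3039]
tool_rot: [-0.0, 0.72, 0.694, -0.0]
contact_force: [-3.0, -0.4, -2.1]
gripper_width: 0.092
grasp_force: 59.1
```

>>> move_arm(
  rows=[
    [0, 1.3, -0.1, 0, 0, 0, -1],
    [0, 1.3, 0, 0, 0, 0, -1],
    [0, 1.3, 0.1, 0, 0, 0, -1],
    [0, 1.3, 0.2, 0, 0, 0, -1],
    [0, 1.2, 0.3, 0, 0, 0, -1],
    [0, 0, 0, 0, 0, 0, -1],
    [0, 0, 0, 0, 0, 0, -1],
  ],
)

```text
time: 9.17
tool_pos: [0.5935, -0.2338, 0.3016]
tool_rot: [0.003, 0.72, 0.694, 0.001]
contact_force: [1.9, -1.7, 5.4]
gripper_width: 0.087
grasp_force: 60.5
```

>>> move_arm(
  rows=[
    [0, 0, 0, 0, 0, 0, -0.2],
    [0, 0, 0, 0, 0, 0, -0.2],
    [0, 0, -0.5, 0, 0, 0, -0.2],
    [0, 0, -1.5, 0, 0, 0, -0.2],
    [0, 0, -2, 0, 0, 0, -0.2],
    [0, 0, -2, 0, 0, 0, -0.2],
    [0, -3, 0, 0, 0, 0, 0.4],
    [0, -3, 0, 0, 0, 0, 0.4],
    [0, -3, 0, 0, 0, 0, 0.4],
    [0, -3, 0, 0, 0, 0, 0.4],
    [0, -3, 0, 0, 0, 0, 0.4],
  ],
)

```text
time: 10.08
tool_pos: [0.4406, -0.2269, 0.3594]
tool_rot: [0.0, 0.72, 0.694, 0.0]
contact_force: [0.2, 0.0, 1.7]
gripper_width: 0.699
grasp_force: 0.0
```

>>> move_arm(
  rows=[
    [0, 0, 0, 0, 0, -7, 0.4],
    [0, 0, 0, 0, 0, -7, 0.4],
    [0, 0, 0, 0, 0, -7, 0.4],
    [0, 0, 0, 0, 0, -7, 0.4],
    [0, 0, 0, 0, 0, -7, 0.4],
    [0, 0, 0, 0, 0, -7, 0.4],
    [0, 0, 0, 0, 0, -7, 0.4],
    [0, 0, 0, 0, 0, -7, 0.4],
    [0, 0, 0, 0, 0, -7, 0.4],
    [0, 0, 0, 0, 0, -7, 0.4],
    [0, 0, 0, 0, 0, -7, 0.4],
    [0, 0, 0, 0, 0, -7, 0.4],
    [0, 0, 0, 0, 0, -6, 0.4],
    [0, 0, 0, 0, -6, 0, 0.4],
    [0, 0, 0, 0, -6, 0, 0.4],
    [0, 0, 0, 0, -6, 0, 0.4],
    [0, 0, 0, 0, -6, 0, 0.4],
    [0, 0, 0, 0, -6, 0, 0.4],
    [0, 0, 0, 0, 0, 0, 0.4],
  ],
)

```text
time: 11.67
tool_pos: [0.44, -0.2268, 0.3571]
tool_rot: [0.259, 0.019, 0.966, -0.005]
contact_force: [0.3, 0.4, -1.2]
gripper_width: 0.702
grasp_force: 0.0
```

Run:
```python
from h import *
from plant import manip
from scipy.spatial.transform import Rotation as Ro
s=manip.state();p=s["tool_pos"];q=s["tool_rot"];R=Ro.from_quat([q[1],q[2],q[3],q[0]]).as_matrix()
print(p,R.round(3),s["gripper_width"],s["joint_pos"])
P=[.492,-.231,-.039]
for sx in (.15,.063):
    T=cad(P,np.array([.02-.5*sx,0,.02+.866*sx]));print(T,(R.T@(T-p)*100).round(2))
w=manip.grab_frame("wrist");cv2.imwrite("pics/w2.png",w["img"])
for sx in (0,.07,.096,.114): print(sx,proj(w,cad(P,np.array([.02-.5*sx,0,.02+.866*sx]))).round(0))
```

```text
[ 0.44000658 -0.22677708  0.35708031] [[-0.865  0.04   0.5  ]
 [ 0.035  0.999 -0.019]
 [-0.501  0.001 -0.866]] 0.7018257393638341 [-0.81733726 -0.60849018  2.03217343  0.36908549  1.34321567 -2.36320337]
[ 0.43704182 -0.22885554  0.1499    ] [10.62 -0.23 17.79]
[ 0.48050874 -0.23055161  0.074558  ] [10.62 -0.23 26.49]
0 [[319.  70.]]
0.07 [[319.  65.]]
0.096 [[319.  62.]]
0.114 [[319.  60.]]
```

View pics/w2.png

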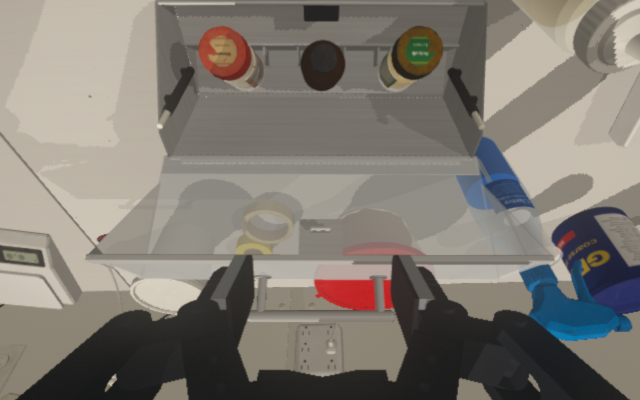

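Wrist view: the hood rests right back; the dark amber cap sits at (322,62), 3 px from the prediction (319,60). Approach along the bottle's axis.

>>> move_arm(
  rows=[
    [1.4, 0, 1, 0, 0, 0, 0.4],
    [2.3, 0, 2, 0, 0, 0, 0.4],
    [2.3, 0, 2.5, 0, 0, 0, 0.4],
    [2.3, 0, 2.5, 0, 0, 0, 0.4],
    [2.3, 0, 2.5, 0, 0, 0, 0.4],
    [0, 0, 2.5, 0, 0, 0, 0.4],
    [0, 0, 2.5, 0, 0, 0, 0.4],
    [0, 0, 1.5, 0, 0, 0, 0.4],
    [0, 0, 0.8, 0, 0, 0, 0.4],
    [0, 0, 0, 0, 0, 0, 0.4],
  ],
)

```text
time: 12.55
tool_pos: [0.4398, -0.2264, 0.15]
tool_rot: [0.257, 0.018, 0.966, -0.004]
contact_force: [-0.3, -0.4, 0.2]
gripper_width: 0.703
grasp_force: 0.0
```

Run:
```python
from h import *
from plant import manip
from scipy.spatial.transform import Rotation as Ro
s=manip.state();p=s["tool_pos"];q=s["tool_rot"];R=Ro.from_quat([q[1],q[2],q[3],q[0]]).as_matrix()
print(p,R.round(3),s["gripper_width"],s["joint_pos"],s["contact_force"])
P=[.492,-.231,-.039]
for sx in (.15,.063):
    T=cad(P,np.array([.02-.5*sx,0,.02+.866*sx]));print(T,(R.T@(T-p)*100).round(2))
w=manip.grab_frame("wrist");cv2.imwrite("pics/w3.png",w["img"])
for sx in (0,.07,.096,.114): print(sx,proj(w,cad(P,np.array([.02-.5*sx,0,.02+.866*sx]))).round(0))
```

```text
[ 0.43975505 -0.22639891  0.15003362] [[-0.867  0.036  0.497]
 [ 0.032  0.999 -0.016]
 [-0.497  0.002 -0.868]] 0.702725193813152 [-0.8171589  -0.47124451  2.28893658  0.43540694  0.98488584 -2.5324554 ] [-0.34092746 -0.44079781  0.22401142]
[ 0.43704182 -0.22885554  0.1499    ] [ 0.23 -0.26 -0.12]
[ 0.48050874 -0.23055161  0.074558  ] [ 0.2  -0.29  8.58]
0 [[317. 192.]]
0.07 [[316. 220.]]
0.096 [[315. 236.]]
0.114 [[315. 250.]]
```

View pics/w3.png

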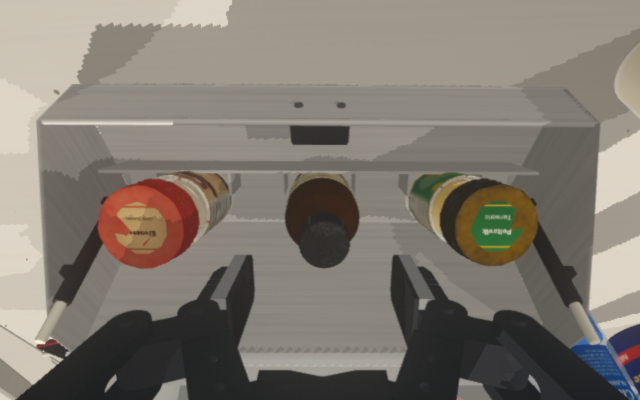

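Cap at (325,242), body about (322,203), jaws' middle at column 322. Check the latch (320,133) and neighbours against the model to settle the offset.

Run:
```python
from h import *
from plant import manip
w=manip.grab_frame("wrist")
O=[((325,242),(0,.114)),((325+0,227),None)]
ax=lambda y,s:np.array([.02-.5*s,y,.02+.866*s])
# caps (tops) of jars and bottle, in wrist picture
obs=[((325,244),ax(0,.114)),((148,227),ax(-.09,.1055)),((497,228),ax(.09,.1055))]
g=lambda P:np.concatenate([proj(w,cad(P,q))[0]-u for u,q in obs])
s=least_squares(g,(.492,-.231,-.039));print(s.x,s.fun.round(1))
for P in ([.492,-.231,-.039],s.x): print([proj(w,cad(P,q))[0].round() for q in ((-.064,.164,.046),(-.064,-.164,.046),(-.064,0,.046))])
```

```text
[ 0.48533855 -0.22717996 -0.0453106 ] [-1.  -5.  -3.5  4.5  4.7  5.5]
[array([597., 119.]), array([ 36., 118.]), array([317., 118.])]
[array([610., 111.]), array([ 35., 106.]), array([324., 107.])]
```

>>> move_arm(
  rows=[
    [0.2, 0.1, 1, 0, 0, 0, 0.4],
    [0.2, 0, 1.5, 0, 0, 0, 0.4],
    [0, 0, 1.5, 0, 0, 0, 0.4],
    [0, 0, 1.5, 0, 0, 0, 0.4],
    [0, 0, 1.5, 0, 0, 0, 0.4],
    [0, 0, 1, 0, 0, 0, 0.4],
    [0, 0, 0.5, 0, 0, 0, 0.4],
    [0, 0, 0, 0, 0, 0, 0.4],
  ],
)

```text
time: 13.32
tool_pos: [0.4788, -0.2279, 0.0761]
tool_rot: [0.259, 0.018, 0.966, -0.005]
contact_force: [-0.7, 0.5, -0.6]
gripper_width: 0.697
grasp_force: 0.0
```

>>> move_arm(
  rows=[
    [0, 0, 0, 0, 0, 0, 0],
    [0, 0, 0, 0, 0, 0, -0.3],
    [0, 0, 0, 0, 0, 0, -0.6],
    [0, 0, 0, 0, 0, 0, -1],
    [0, 0, 0, 0, 0, 0, -1],
    [0, 0, 0, 0, 0, 0, -1],
  ],
)

```text
time: 13.82
tool_pos: [0.4791, -0.2283, 0.0774]
tool_rot: [0.26, 0.018, 0.965, -0.006]
contact_force: [-3.4, 1.7, 6.2]
gripper_width: 0.506
grasp_force: 61.2
```

>>> move_arm(
  rows=[
    [0, 0, -0.5, 0, 0, 0, -1],
    [0, 0, -1.5, 0, 0, 0, -1],
    [0, 0, -2, 0, 0, 0, -1],
    [0, 0, -2, 0, 0, 0, -1],
    [0, 0, -2, 0, 0, 0, -1],
    [0, 0, -2, 0, 0, 0, -1],
    [-1.25, 0, -2.2, 0, 0, 0, -1],
    [-1.25, 0, -2.2, 0, 0, 0, -1],
    [-1.25, 0, -2.2, 0, 0, 0, -1],
    [-1.25, 0, -2.2, 0, 0, 0, -1],
    [-1.25, 0, -2.2, 0, 0, 0, -1],
    [-1.25, 0, -2.2, 0, 0, 0, -1],
    [-1.25, 0, -2.2, 0, 0, 0, -1],
    [-1.25, 0, -2.2, 0, 0, 0, -1],
    [-1.25, 0, -2.2, 0, 0, 0, -1],
    [0, 0, 0, 0, 6, 0, -1],
    [0, 0, 0, 0, 6, 0, -1],
    [0, 0, 0, 0, 6, 0, -1],
    [0, 0, 0, 0, 6, 0, -1],
    [0, 0, 0, 0, 6, 0, -1],
  ],
)

```text
time: 15.48
tool_pos: [0.4263, -0.2256, 0.3902]
tool_rot: [-0.003, 0.019, 1.0, -0.0]
contact_force: [0.0, 0.4, -1.9]
gripper_width: 0.512
grasp_force: 62.7
```

Run:
```python
from h import *
from plant import manip
import pickle
from scipy.spatial.transform import Rotation as Ro
s=manip.state();p=s["tool_pos"];q=s["tool_rot"];R=Ro.from_quat([q[1],q[2],q[3],q[0]]).as_matrix()
print(p,R.round(3),s["gripper_width"],s["joint_pos"],s["contact_force"])
print((R.T@(np.array([.546,.272,p[2]])-p)*100).round(2), [np.degrees(a).round(1) for a in Ro.from_matrix(R.T@np.array([[-1,.04,0],[.04,1,0],[0,0,-1.]])).as_rotvec()])
fs={n:manip.grab_frame(n) for n in ("wrist","top","scene")}
pickle.dump(fs,open("f2.pkl","wb"))
t=fs["top"]["img"]
a=np.hstack([fs["wrist"]["img"][:,120:520],cv2.resize(t[170:290,160:280],(400,400),interpolation=cv2.INTER_CUBIC)])
cv2.imwrite("pics/c2.png",a)
```

```text
[ 0.42632217 -0.22555974  0.39018939] [[-0.999  0.039 -0.005]
 [ 0.039  0.999 -0.001]
 [ 0.005 -0.001 -1.   ]] 0.5123332360542765 [-0.63911048 -0.33358218  1.7328765  -0.00369133  1.74594021 -2.1716094 ] [ 0.01699257  0.44295152 -1.93954289]
[-10.02  50.18  -0.1 ] [np.float64(-0.1), np.float64(-0.3), np.float64(0.1)]
```

View pics/c2.png

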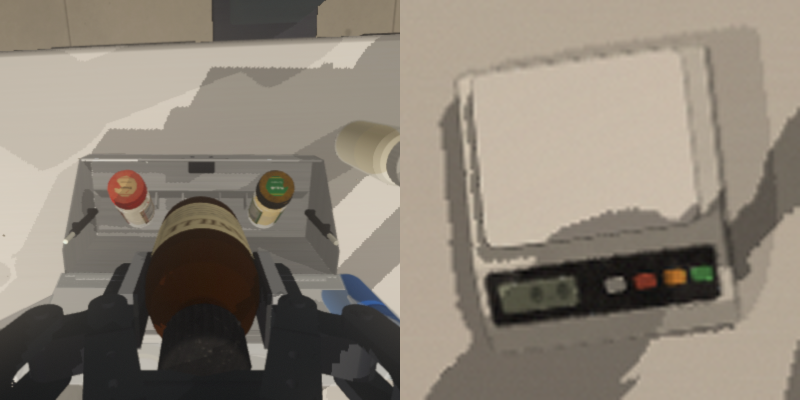

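The wrist view shows the amber bottle held, its label end out, both jars in place; the crop gives platter corners at top-camera (181.6,192.5), (244.9,185), (249.1,236.6), (186.1,245).

Run:
```python
from h import *
import pickle
fs=pickle.load(open("f2.pkl","rb"));w=fs["wrist"]
C=[onz(fs["top"],u,.056) for u in ((181.6,192.5),(244.9,185),(249.1,236.6),(186.1,245))];print(np.round(C,3),np.mean(C,0))
p=np.array([.4263,-.2256,.3902])
for off in (.114-.063,.096-.063,.07-.063,-.063):
    print(off,(proj(w,p+[0,0,off])[0]-[120,0]).round(0))
for dx in (-.023,.023): print("foot edge",dx,(proj(w,p+[dx,0,-.063])[0]-[120,0]).round(0))
def res(v):
    x,pitch,s=v; a=np.array([np.sin(pitch),0,np.cos(pitch)])
    q=p+[x,0,0]
    return
```

```text
[[0.607 0.368]
 [0.625 0.198]
 [0.487 0.186]
 [0.467 0.352]] [0.54630971 0.27585501]
0.051000000000000004 [199. 395.]
0.033 [199. 348.]
0.007000000000000006 [200. 301.]
-0.063 [201. 234.]
foot edge -0.023 [199. 195.]
foot edge 0.023 [202. 270.]
```

>>> move_arm(
  rows=[
    [0, 1.5, 0, 0, 0, 0, -1],
    [0, 3, 0, 0, 0, 0, -1],
    [0, 3, 0, 0, 0, 0, -1],
    [0, 3, 0, 0, 0, 0, -1],
    [0, 3, 0, 0, 0, 0, -1],
    [0, 3, 0, 0, 0, 0, -1],
    [0, 3, 0, 0, 0, 0, -1],
    [0, 3, 0, 0, 0, 0, -1],
    [0, 3, 0, 0, 0, 0, -1],
    [0, 3, 0, 0, 0, 0, -1],
    [0, 3, 0, 0, 0, 0, -1],
    [0, 3, 0, 0, 0, 0, -1],
    [0, 3, 0, 0, 0, 0, -1],
    [-2, 3, 0, 0, 0, 0, -1],
    [-2, 3, 0, 0, 0, 0, -1],
    [-2, 3, 0, 0, 0, 0, -1],
    [-2, 3, 0, 0, 0, 0, -1],
    [-2, 1, 0, 0, 0, 0, -1],
    [0, 0, 0, 0, 0, 0, -1],
  ],
)

```text
time: 17.22
tool_pos: [0.5475, 0.2761, 0.3881]
tool_rot: [-0.0, 0.019, 1.0, 0.001]
contact_force: [-0.4, 0.2, -2.3]
gripper_width: 0.51
grasp_force: 62.6
```

>>> move_arm(
  rows=[
    [0, 0, 1.5, 0, 0, 0, -1],
    [0, 0, 2.5, 0, 0, 0, -1],
    [0, 0, 3, 0, 0, 0, -1],
    [0, 0, 3, 0, 0, 0, -1],
    [0, 0, 3, 0, 0, 0, -1],
    [0, 0, 3, 0, 0, 0, -1],
    [0, 0, 3, 0, 0, 0, -1],
    [0, 0, 2.5, 0, 0, 0, -1],
    [0, 0, 2, 0, 0, 0, -1],
    [0, 0, 1, 0, 0, 0, -1],
    [0, 0, 0.5, 0, 0, 0, -1],
    [0, 0, 0, 0, 0, 0, -1],
  ],
)

```text
time: 18.22
tool_pos: [0.5451, 0.2742, 0.1391]
tool_rot: [-0.001, 0.02, 1.0, -0.0]
contact_force: [-0.1, 0.2, -1.1]
gripper_width: 0.507
grasp_force: 62.6
```

>>> move_arm(
  rows=[
    [0, 0, 0.5, 0, 0, 0, -1],
    [0, 0, 0.4, 0, 0, 0, -1],
    [0, 0, 0.3, 0, 0, 0, -1],
    [0, 0, 0, 0, 0, 0, -1],
  ],
)

```text
time: 18.55
tool_pos: [0.5461, 0.2752, 0.1279]
tool_rot: [0.0, 0.019, 1.0, 0.0]
contact_force: [-0.4, 0.5, -1.6]
gripper_width: 0.51
grasp_force: 62.7
```

Run:
```python
from plant import manip
import cv2
s=manip.state();print(s["tool_pos"],s["contact_force"])
w=manip.grab_frame("wrist")["img"];cv2.imwrite("pics/w4.png",cv2.convertScaleAbs(w[100:400,120:520],alpha=1.2))
```

```text
[0.54608016 0.27517481 0.12785907] [-0.44351343  0.5393694  -1.64756325]
```

View pics/w4.png

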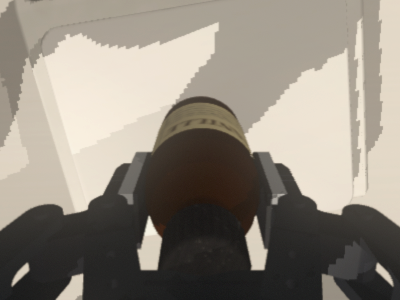

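The bottle hangs upright over the platter (foot at crop (205,105)), just above it. Lower until it touches.

>>> move_arm(
  rows=[
    [0, 0, 0.2, 0, 0, 0, -1],
    [0, 0, 0.2, 0, 0, 0, -1],
    [0, 0, 0, 0, 0, 0, -1],
  ],
)

```text
time: 18.85
tool_pos: [0.5459, 0.2751, 0.1235]
tool_rot: [-0.0, 0.019, 1.0, -0.0]
contact_force: [0.5, -0.3, -2.5]
gripper_width: 0.507
grasp_force: 62.7
```

>>> move_arm(
  rows=[
    [0, 0, 0.15, 0, 0, 0, -1],
    [0, 0, 0.15, 0, 0, 0, -1],
    [0, 0, 0, 0, 0, 0, -1],
  ],
)

```text
time: 19.1
tool_pos: [0.5465, 0.2752, 0.1215]
tool_rot: [0.0, 0.019, 1.0, 0.0]
contact_force: [-0.5, -0.4, 0.5]
gripper_width: 0.511
grasp_force: 63.0
```

>>> move_arm(
  rows=[
    [0, 0, 0.1, 0, 0, 0, -1],
    [0, 0, 0, 0, 0, 0, -1],
  ],
)

```text
time: 19.27
tool_pos: [0.5468, 0.2752, 0.1213]
tool_rot: [0.001, 0.019, 1.0, 0.0]
contact_force: [-1.1, -1.1, 4.3]
gripper_width: 0.503
grasp_force: 63.4
```

>>> move_arm(
  rows=[
    [0, 0, 0, 0, 0, 0, 0.2],
    [0, 0, 0, 0, 0, 0, 0.4],
    [0, 0, 0, 0, 0, 0, 0.5],
    [0, 0, 0, 0, 0, 0, 0.5],
    [0, 0, -0.5, 0, 0, 0, 0.5],
    [0, 0, -1, 0, 0, 0, 0.5],
    [0, 0, -1.5, 0, 0, 0, 0.5],
    [0, 0, -2.5, 0, 0, 0, 0.5],
    [0, 0, -3, 0, 0, 0, 0.5],
    [0, 0, -3, 0, 0, 0, 0.5],
    [0, 0, -3, 0, 0, 0, 0.5],
    [0, 0, -3, 0, 0, 0, 0.5],
    [0, 0, -3, 0, 0, 0, 0.5],
    [0, 0, -3, 0, 0, 0, 0.5],
    [0, 0, -1, 0, 0, 0, 0.5],
  ],
)

```text
time: 20.52
tool_pos: [0.5472, 0.2756, 0.3724]
tool_rot: [0.005, 0.019, 1.0, 0.002]
contact_force: [0.7, -0.6, 2.1]
gripper_width: 0.748
grasp_force: 0.0
```

Run:
```python
from plant import manip
from h import *
w=manip.grab_frame("wrist")
print([proj(w,[.546,.275,z])[0].round() for z in (.056,.17)])
t=manip.grab_frame("top")["img"];s=manip.grab_frame("scene")["img"]
a=cv2.resize(s[120:270,160:360],(520,390),interpolation=cv2.INTER_CUBIC)
b=w["img"][:390,180:460]
cv2.imwrite("pics/c5.png",np.hstack([a,b]))
```

```text
[array([320., 156.]), array([320., 176.])]
```

View pics/c5.png

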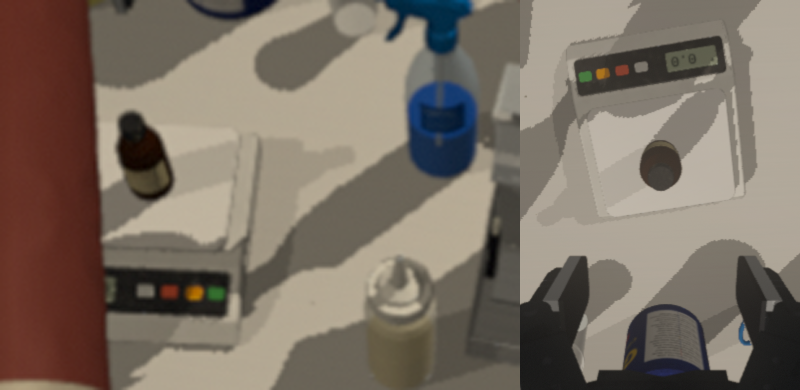

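Scale view: the bottle stands upright mid-platter, bystanders unmoved, scale reading visible. Now travel back to the hood bar.

>>> move_arm(
  rows=[
    [1, -1.5, 0, 0, 0, 0, -0.2],
    [2, -3, 0, 0, 0, 0, -0.2],
    [2, -3, 0, 0, 0, 0, -0.2],
    [2, -3, 0, 0, 0, 0, -0.2],
    [1, -3, 0, 0, 0, 0, -0.2],
    [0, -3, 0, 0, 0, 0, -0.2],
    [0, -3, 0, 0, 0, 0, -0.2],
    [0, -3, 0, 0, 0, 0, -0.2],
    [0, -3, 0, 0, 0, 0, -0.2],
    [0, -3, 0, 0, 0, 0, -0.2],
    [0, -3, 0, 0, 0, 0, -0.2],
    [0, -3, 0, 0, 0, 0, -0.2],
    [0, -3, 0, 0, 0, 0, -0.2],
    [0, -3, 0, 0, 0, 0, -0.2],
    [-3, -3, 0, 0, 0, 0, -0.2],
    [-3, -3, 0, 0, 0, 0, -0.2],
    [-3, -3, 0, 0, 0, 0, -0.2],
    [-3, -1.5, 0, 0, 0, 0, -0.2],
    [-2, 0, 0, 0, 0, 0, -0.2],
    [-1.5, 0, 0, 0, 0, 0, -0.2],
  ],
)

```text
time: 22.33
tool_pos: [0.6005, -0.2366, 0.3597]
tool_rot: [-0.003, 0.02, 1.0, 0.002]
contact_force: [-0.5, -0.3, 0.8]
gripper_width: 0.401
grasp_force: 0.0
```

>>> move_arm(
  rows=[
    [0, 0, 0, 0, 0, 7, -0.2],
    [0, 0, 0, 0, 0, 7, -0.2],
    [0, 0, 0, 0, 0, 7, -0.2],
    [0, 0, 0, 0, 0, 7, -0.2],
    [0, 0, 0, 0, 0, 7, -0.2],
    [0, 0, 0, 0, 0, 7, -0.2],
    [0, 0, 0, 0, 0, 7, -0.2],
    [0, 0, 0, 0, 0, 7, -0.2],
    [0, 0, 0, 0, 0, 7, -0.2],
    [0, 0, 0, 0, 0, 7, -0.2],
    [0, 0, 0, 0, 0, 7, -0.2],
    [0, 0, 0, 0, 0, 7, -0.2],
    [0, 0, 0, 0, 0, 6, -0.2],
    [0, 0, 0, 0, 0, 0, -0.2],
  ],
)

```text
time: 23.5
tool_pos: [0.5992, -0.2353, 0.3611]
tool_rot: [-0.003, 0.721, 0.693, -0.001]
contact_force: [0.3, -0.6, 0.1]
gripper_width: 0.404
grasp_force: 0.0
```

Run:
```python
from h import *
from plant import manip
from scipy.spatial.transform import Rotation as Ro
s=manip.state();p=s["tool_pos"];q=s["tool_rot"];R=Ro.from_quat([q[1],q[2],q[3],q[0]]).as_matrix()
print(p,R.round(3),s["gripper_width"])
w=manip.grab_frame("wrist")
for th in (1.85,1.9,1.95):
  P=[.493,-.23,-.039,th];B=hoodpt(P,(-.163,0,-.012));print(th,B,(R.T@(B-p)*100).round(1),[proj(w,hoodpt(P,(-.163,y,-.012)))[0].round() for y in(.05,0,-.05)])
g=cv2.cvtColor(w["img"],cv2.COLOR_BGR2GRAY)
for r in (100,130,160,190): print(r,list(g[r,240:420:4]))
```

```text
[ 0.59919508 -0.235257    0.36111329] [[ 0.04   0.999 -0.005]
 [ 0.999 -0.04   0.003]
 [ 0.002 -0.005 -1.   ]] 0.40391126348127454
1.85 [ 0.5863149  -0.23364113  0.29399494] [ 0.1 -1.3  6.7] [array([299., 143.]), array([301., 230.]), array([302., 305.])]
1.9 [ 0.59426354 -0.23395128  0.29212639] [ 0.1 -0.5  6.9] [array([314., 142.]), array([315., 228.]), array([315., 303.])]
1.95 [ 0.60210893 -0.23425741  0.2898626 ] [0.1 0.3 7.1] [array([329., 142.]), array([328., 227.]), array([328., 301.])]
100 [np.uint8(154), np.uint8(152), np.uint8(150), np.uint8(152), np.uint8(162), np.uint8(163), np.uint8(156), np.uint8(156), np.uint8(158), np.uint8(155), np.uint8(150), np.uint8(148), np.uint8(150), np.uint8(151), np.uint8(154), np.uint8(153), np.uint8(154), np.uint8(154), np.uint8(154), np.uint8(154), np.uint8(154), np.uint8(154), np.uint8(166), np.uint8(165), np.uint8(166), np.uint8(165), np.uint8(166), np.uint8(165), np.uint8(165), np.uint8(165), np.uint8(165), np.uint8(165), np.uint8(166), np.uint8(166), np.uint8(165), np.uint8(166), np.uint8(166), np.uint8(166), np.uint8(167), np.uint8(16
[... 1413 characters left out ...]
(169), np.uint8(170)]
190 [np.uint8(160), np.uint8(161), np.uint8(163), np.uint8(163), np.uint8(164), np.uint8(169), np.uint8(168), np.uint8(168), np.uint8(168), np.uint8(163), np.uint8(155), np.uint8(156), np.uint8(160), np.uint8(156), np.uint8(159), np.uint8(159), np.uint8(160), np.uint8(159), np.uint8(159), np.uint8(160), np.uint8(127), np.uint8(107), np.uint8(108), np.uint8(101), np.uint8(89), np.uint8(153), np.uint8(153), np.uint8(153), np.uint8(155), np.uint8(154), np.uint8(154), np.uint8(154), np.uint8(155), np.uint8(155), np.uint8(155), np.uint8(155), np.uint8(156), np.uint8(156), np.uint8(156), np.uint8(156), np.uint8(157), np.uint8(157), np.uint8(170), np.uint8(171), np.uint8(170)]
```

The bar's dark strip lies at columns 320–338, matching 1.95 rad. Pinch it.

>>> move_arm(
  rows=[
    [0, 0.3, 1.5, 0, 0, 0, -0.2],
    [0, 0, 2, 0, 0, 0, -0.2],
    [0, 0, 1.8, 0, 0, 0, -0.2],
    [0, 0, 1, 0, 0, 0, -0.2],
    [0, 0, 0, 0, 0, 0, -0.6],
    [0, 0, 0, 0, 0, 0, -1],
    [0, 0, 0, 0, 0, 0, -1],
    [0, 0, 0, 0, 0, 0, -1],
  ],
)

```text
time: 24.22
tool_pos: [0.6024, -0.2356, 0.3008]
tool_rot: [-0.001, 0.72, 0.694, -0.001]
contact_force: [-0.3, 0.8, -8.2]
gripper_width: 0.087
grasp_force: 58.4
```

Run:
```python
from h import *
from plant import manip
s=manip.state();p=s["tool_pos"];print(p)
H=np.array([.553,.134]);v=p[[0,2]]-H;r=np.hypot(*v);a=np.arctan2(v[1],-v[0]);print(r,a)
aa=np.linspace(a,.20,27);Q=np.c_[-r*np.cos(aa),r*np.sin(aa)]*100
d=np.diff(Q,axis=0);print([[float(x.round(1)),float((-z).round(1))] for x,z in d],d.sum(0),Q[-1]/100+H)
```

```text
[ 0.60238746 -0.23559425  0.3008245 ]
0.17398142370717967 1.8586201753483218
[[-1.1, -0.3], [-1.1, -0.2], [-1.1, -0.1], [-1.1, -0.1], [-1.1, -0.0], [-1.1, 0.1], [-1.1, 0.1], [-1.1, 0.2], [-1.1, 0.3], [-1.1, 0.3], [-1.0, 0.4], [-1.0, 0.5], [-1.0, 0.5], [-0.9, 0.6], [-0.9, 0.7], [-0.8, 0.7], [-0.8, 0.8], [-0.8, 0.8], [-0.7, 0.9], [-0.6, 0.9], [-0.6, 0.9], [-0.5, 1.0], [-0.5, 1.0], [-0.4, 1.0], [-0.3, 1.1], [-0.3, 1.1]] [-21.99008356 -13.22597302] [0.38248662 0.16856477]
```

>>> move_arm(
  rows=[
    [0, -0.6, -0.2, 0, 0, 0, -1],
    [0, -1, -0.2, 0, 0, 0, -1],
    [0, -1, -0.2, 0, 0, 0, -1],
    [0, -1, -0.1, 0, 0, 0, -1],
    [0, -1, -0.1, 0, 0, 0, -1],
    [0, -1, 0, 0, 0, 0, -1],
    [0, -1, 0.1, 0, 0, 0, -1],
    [0, -1, 0.1, 0, 0, 0, -1],
    [0, -1, 0.2, 0, 0, 0, -1],
    [0, -1, 0.3, 0, 0, 0, -1],
    [0, -1, 0.3, 0, 0, 0, -1],
    [0, 0, 0, 0, 0, 0, -1],
  ],
)

```text
time: 25.22
tool_pos: [0.4959, -0.2309, 0.3008]
tool_rot: [0.0, 0.72, 0.693, 0.001]
contact_force: [2.8, 4.5, -6.4]
gripper_width: 0.079
grasp_force: 59.1
```

>>> move_arm(
  rows=[
    [0, -1.1, 0.6, 0, 0, 0, -1],
    [0, -1.1, 0.6, 0, 0, 0, -1],
    [0, -1, 0.6, 0, 0, 0, -1],
    [0, -1, 0.7, 0, 0, 0, -1],
    [0, -0.95, 0.8, 0, 0, 0, -1],
    [0, -0.9, 0.8, 0, 0, 0, -1],
    [0, -0.8, 0.9, 0, 0, 0, -1],
    [0, 0, 0, 0, 0, 0, -1],
  ],
)

```text
time: 25.88
tool_pos: [0.4268, -0.2278, 0.2509]
tool_rot: [-0.001, 0.72, 0.694, 0.0]
contact_force: [-2.1, 8.4, 0.0]
gripper_width: 0.082
grasp_force: 60.5
```

>>> move_arm(
  rows=[
    [0, -0.75, 0.95, 0, 0, 0, -1],
    [0, -0.7, 1, 0, 0, 0, -1],
    [0, -0.6, 1.05, 0, 0, 0, -1],
    [0, -0.5, 1.1, 0, 0, 0, -1],
    [0, -0.4, 1.1, 0, 0, 0, -1],
    [0, -0.3, 1.1, 0, 0, 0, -1],
    [0, 0, 0, 0, 0, 0, -1],
  ],
)

```text
time: 26.47
tool_pos: [0.3946, -0.2271, 0.1865]
tool_rot: [-0.001, 0.721, 0.693, -0.0]
contact_force: [-1.8, 10.1, -1.1]
gripper_width: 0.085
grasp_force: 60.2
```

>>> move_arm(
  rows=[
    [0, -0.2, 0.8, 0, 0, 0, -1],
    [0, -0.1, 0.8, 0, 0, 0, -1],
    [0, 0, 0.4, 0, 0, 0, -1],
    [0, 0, 0, 0, 0, 0, -0.5],
    [0, 0, 0, 0, 0, 0, -0.45],
    [0, 0, 0, 0, 0, 0, -0.45],
    [0, 0, -1.5, 0, 0, 0, -0.45],
    [0, 0, -2, 0, 0, 0, -0.45],
    [0, 0, -2.5, 0, 0, 0, -0.45],
    [0, 2.5, -1.5, 0, 0, 0, -1],
    [0, 2.4, 0, 0, 0, 0, -1],
    [0, 0, 0, 0, 0, 0, -1],
  ],
)

```text
time: 27.47
tool_pos: [0.4457, -0.2312, 0.2458]
tool_rot: [0.004, 0.72, 0.694, 0.001]
contact_force: [-0.3, 0.4, -0.4]
gripper_width: -0.005
grasp_force: 0.0
```

>>> move_arm(
  rows=[
    [0, -0.4, 1.5, 0, 0, 0, -1],
    [0, -0.3, 2, 0, 0, 0, -1],
    [0, 0, 1.5, 0, 0, 0, -1],
    [0, 0, 1, 0, 0, 0, -1],
    [0, 0, 0.8, 0, 0, 0, -1],
    [0, 0, 0.6, 0, 0, 0, -1],
    [0, 0, 0.6, 0, 0, 0, -1],
    [0, 0, 0.5, 0, 0, 0, -1],
    [0, 0, 0.5, 0, 0, 0, -1],
    [0, 0, 0.3, 0, 0, 0, -1],
    [0, 0, 0.3, 0, 0, 0, -1],
    [0, 0, 0.1, 0, 0, 0, -1],
    [0, 0, 0, 0, 0, 0, -1],
    [0, 0, 0, 0, 0, 0, -1],
  ],
)

```text
time: 28.63
tool_pos: [0.4357, -0.23, 0.1487]
tool_rot: [0.001, 0.72, 0.694, -0.0]
contact_force: [-10.3, 4.9, 18.8]
gripper_width: -0.0
grasp_force: 10.1
```

>>> move_arm(
  rows=[
    [0, 0, 0, 0, 0, 0, -1],
    [0, 0, -0.5, 0, 0, 0, -1],
    [0, 0, -1, 0, 0, 0, -1],
    [0, 0, -2, 0, 0, 0, -1],
    [0, 0, -3, 0, 0, 0, -1],
    [0, 0, -3, 0, 0, 0, -1],
    [0, 0, -3, 0, 0, 0, -1],
    [0, 0, -3, 0, 0, 0, -1],
    [0, 0, -3, 0, 0, 0, -1],
    [3, 0, 0, 0, 0, 0, -1],
    [3, 0, 0, 0, 0, 0, -1],
    [3, 0, 0, 0, 0, 0, -1],
    [3, 0, 0, 0, 0, 0, -1],
    [3, 0, 0, 0, 0, 0, -1],
    [0, 0, 0, 0, 0, 0, -1],
  ],
)

```text
time: 29.88
tool_pos: [0.441, -0.0755, 0.33]
tool_rot: [-0.0, 0.719, 0.695, 0.001]
contact_force: [1.0, 0.1, -0.1]
gripper_width: -0.0
grasp_force: 0.0
```

Run:
```python
from h import *
from plant import manip
import pickle
f0=pickle.load(open("f0.pkl","rb"));print(manip.state()["tool_pos"])
for n in ("top","scene"):
    f=manip.grab_frame(n);d=np.abs(f["img"].astype(int)-f0[n]["img"]).max(2)
    P=lambda th:[proj(f,hoodpt([.492,-.231,-.039,th],p))[0].round().tolist() for p in ((-.163,-.065,-.012),(-.163,-.02,-.012),(-.13,-.169,.002))]
    print(n,P(0),P(.216))
    for nm,(r0,r1,c0,c1) in {"top":{"bar+corner":(250,276,420,490),"scale":(180,270,175,262),"squeeze":(245,272,308,336),"spray":(140,186,294,338)},"scene":{"bar+corner":(250,280,410,490),"scale":(165,250,172,262),"squeeze":(218,272,298,330)}}[n].items():
        q=d[r0:r1,c0:c1];print(nm,q.mean().round(1),(q>25).mean().round(3))
    b=np.where(d[255:278,425]>25)[0] if n=="top" else np.where(d[255:285,425]>25)[0];print(b)
```

```text
[ 0.44100381 -0.07549774  0.33001096]
top [[438.0, 272.0], [421.0, 272.0], [481.0, 260.0]] [[442.0, 272.0], [424.0, 272.0], [485.0, 258.0]]
bar+corner 20.3 0.299
scale 18.5 0.143
squeeze 20.9 0.266
spray 26.5 0.324
[ 0  1  2  3  4 11 13 22]
scene [[437.0, 271.0], [417.0, 267.0], [485.0, 264.0]] [[440.0, 265.0], [420.0, 261.0], [489.0, 258.0]]
bar+corner 16.8 0.12
scale 31.5 0.288
squeeze 48.3 0.615
[12 19 20 21 22 23 24 25 26 27 28 29]
```

>>> move_arm(
  rows=[
    [1.5, 0, 0, 0, 0, 0, -1],
    [3, 0, 0, 0, 0, 0, -1],
    [3, 0, 0, 0, 0, 0, -1],
    [3, 0, 0, 0, 0, 0, -1],
    [3, 0, 0, 0, 0, 0, -1],
    [3, 0, 0, 0, 0, 0, -1],
    [3, 0, 0, 0, 0, 0, -1],
    [3, 0, 0, 0, 0, 0, -1],
    [3, 0, 0, 0, 0, 0, -1],
    [3, 0, 0, 0, 0, 0, -1],
    [3, 0, 0, 0, 0, 0, -1],
    [2.4, -2.2, 0, 0, 0, 0, -1],
    [2.4, -2.2, 0, 0, 0, 0, -1],
    [2.4, -2.2, 0, 0, 0, 0, -1],
    [2.4, -2.2, 0, 0, 0, 0, -1],
    [2.4, -2.2, 0, 0, 0, 0, -1],
    [2.4, -2.2, 0, 0, 0, 0, -1],
    [2.4, -2.2, 0, 0, 0, 0, -1],
    [2.4, -2.2, 0, 0, 0, 0, -1],
    [2.4, -2.2, 0, 0, 0, 0, -1],
  ],
)

```text
time: 31.65
tool_pos: [0.2634, 0.4593, 0.3296]
tool_rot: [0.0, 0.721, 0.693, 0.0]
contact_force: [0.8, 0.8, -0.2]
gripper_width: 0.0
grasp_force: 0.0
```

>>> move_arm(
  rows=[
    [2.4, -2.2, 0, 0, 0, 0, -1],
    [2.4, -2.2, 0, 0, 0, 0, -1],
    [2.4, -2.2, 0, 0, 0, 0, -1],
    [2.4, -2.2, 0, 0, 0, 0, -1],
    [0, 0, 0, 0, 0, 0, -1],
    [0, 0, 0, 0, 0, 0, -1],
  ],
)

```text
time: 32.15
tool_pos: [0.1793, 0.5585, 0.329]
tool_rot: [0.0, 0.72, 0.694, -0.001]
contact_force: [-0.3, -0.1, -0.7]
gripper_width: 0.004
grasp_force: 0.0
```

Run:
```python
from h import *
from plant import manip
import pickle
f0=pickle.load(open("f0.pkl","rb"));print(manip.state()["tool_pos"])
for n in ("top","scene"):
    f=manip.grab_frame(n);d=np.abs(f["img"].astype(int)-f0[n]["img"]).max(2)
    for nm,(r0,r1,c0,c1) in {"top":{"bar":(250,276,385,440),"caddy":(200,262,343,485),"scale":(180,270,175,262),"squeeze":(245,272,308,336),"spray":(140,186,294,338)},"scene":{"bar":(250,280,375,440),"caddy":(190,280,335,490),"scale":(165,250,172,262),"squeeze":(218,272,298,330),"spray":(108,188,305,346)}}[n].items():
        q=d[r0:r1,c0:c1];
        a=f0[n]["img"][r0:r1,c0:c1];s=f["img"][r0-8:r1+8,c0-8:c1+8]
        m=cv2.minMaxLoc(cv2.matchTemplate(s,a,cv2.TM_CCOEFF_NORMED));print(n,nm,q.mean().round(1),(q>25).mean().round(3),"shift",m[3][0]-8,m[3][1]-8,round(m[1],3))
```

```text
[0.17925841 0.55854447 0.32903325]
top bar 3.9 0.003 shift 0 0 0.982
top caddy 3.5 0.001 shift 0 0 0.951
top scale 14.9 0.131 shift 0 0 0.744
top squeeze 13.5 0.119 shift 0 0 0.905
top spray 22.7 0.305 shift -1 3 0.915
scene bar 5.4 0.03 shift 0 -1 0.951
scene caddy 3.5 0.005 shift 0 -1 0.982
scene scale 15.8 0.161 shift 0 0 0.692
scene squeeze 8.8 0.072 shift 0 -1 0.94
scene spray 19.4 0.217 shift -1 3 0.946
```

Hood matches its starting caught picture. The spray bottle shows a 3 px shift; check how far that is.

Run:
```python
from h import *
from plant import manip
import pickle
f0=pickle.load(open("f0.pkl","rb"));f1=pickle.load(open("f1.pkl","rb"));f2=pickle.load(open("f2.pkl","rb"))
F={n:manip.grab_frame(n) for n in("top","scene")}
def blue(im,box):
    r0,r1,c0,c1=box;h=cv2.cvtColor(im[r0:r1,c0:c1],cv2.COLOR_BGR2HSV)
    m=((abs(h[...,0].astype(int)-108)<15)&(h[...,1]>130)&(h[...,2]>50));y,x=np.nonzero(m);return (x.mean()+c0).round(1),(y.mean()+r0).round(1),m.sum()
B={("top","head"):(138,161,290,342),("top","body"):(161,190,305,340),("scene","head"):(100,138,300,348),("scene","body"):(148,192,312,350)}
for k,b in B.items(): print(k,[blue(f[k[0]]["img"],b) for f in (f0,f1,f2,F)])
for z,u in ((.27,(316,150)),(.05,(321,170))): print(z,onz(F["top"],u,z)-onz(F["top"],(u[0]+1,u[1]-3),z))
s=manip.grab_frame("scene");print(proj(s,[.546,.275,.06]),proj(s,[.546,.275,.165]))
for n in ("top","scene"):
    g=F[n]["img"].max(2).astype(int);p=proj(F[n],np.array([[.546,.275,.056],[.546,.275,.114],[.546,.275,.17]])).round(1);print(n,p.tolist())
    r0,c0=int(p[:,1].min())-15,int(p[0,0])-25
    y,x=np.nonzero(g[r0:r0+60,c0:c0+50]<75);print(x.mean()+c0,y.mean()+r0,len(x),y.min()+r0,y.max()+r0)
```

```text
('top', 'head') [(np.float64(316.5), np.float64(150.5), np.int64(497)), (np.float64(314.9), np.float64(153.6), np.int64(435)), (np.float64(315.0), np.float64(153.7), np.int64(437)), (np.float64(314.8), np.float64(153.6), np.int64(425))]
('top', 'body') [(np.float64(320.1), np.float64(169.7), np.int64(410)), (np.float64(320.1), np.float64(170.4), np.int64(444)), (np.float64(320.3), np.float64(170.9), np.int64(475)), (np.float64(320.1), np.float64(170.1), np.int64(428))]
('scene', 'head') [(np.float64(325.9), np.float64(119.2), np.int64(552)), (np.float64(324.4), np.float64(122.9), np.int64(522)), (np.float64(324.4), np.float64(122.9), np.int64(517)), (np.float64(324.3), np.float64(122.8), np.int64(522))]
('scene', 'body') [(np.float64(328.9), np.float64(168.0), np.int64(620)), (np.float64(329.6), np.float64(169.2), np.int64(718)), (np.float64(328.5), np.float64(165.5), np.int64(553)), (np.float64(328.6), np.float64(168.2), np.int64(592))]
0.27 [-0.00678779  0.00227211]
0.05 [-0.00826203  0.00280887]
[[217.24759118 188.73877594]] [[209.539711   167.23948902]]
top [[215.6, 214.7], [210.4, 211.9], [204.9, 208.9]]
215.49172185430464 226.68211920529802 604 201 252
scene [[217.5, 189.5], [213.4, 178.1], [209.1, 166.1]]
214.5670731707317 180.6178861788618 492 163 197
```

```bash
python3 -c "
from plant import manip
print(manip.job_done())"
```

```text
the job is handed in; nothing more can be done
None
```

I handed the job in at about 32 s of robot time, with no verdict shown: the amber bottle stands upright in the middle of the platter and the hood is latched flush. The jars were untouched when last seen, and the scale and squeeze bottle show no shift. The spray bottle's head sits about 7 mm from where it started; it had shifted before the bottle was lifted and has not moved since.

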